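Clear the lathe's catch tray and hold the long leg upright

ROBOT

A 6-joint arm with a two-finger parallel gripper is mounted at the origin on the work surface; the furniture and walls round the work are solid. World frame = base frame: x ahead of the robot, y to its left, z up, the work surface at z = 0. Lengths are in m, angles in degrees, forces in N, time in s.
With the tool pointing down it reaches from about 0.275 to 0.725 m from the base axis. Payload 5.6 kg.
Tool frame: the origin (TCP) lies at the very end of the fingers, on their centre line; the grasp point (between the pads) lies 19 mm behind it; z points along the fingers, x is the direction in which the jaws open and shut, and the axes are right-handed (so a half turn about z gives the same grasp; the last joint's range is limited). The gripper opens to 85 mm and grips with 20 to 120 N. Pads are 22 mm wide; open, the fingers measure 114 mm over their backs; the gripper's body (76 mm by 85 mm) begins 54 mm behind the grasp point. The pads swing forward as they close: fully open they stand 13 mm farther back than shut.
Start: joints at [-47.808, 14.616, 6.199, 0, -81.583, -16.306], TCP at [0.24, -0.495, 0.231] pointing down, gripper open.
Joint ranges: [-168.99, 168.99], [-69.2, 112.95], [-62.41, 85.93], [-164.36, 98.24], [-168.68, -3.75], [-174.98, 174.98]. Speed limits (degrees/s): [147.25, 147.25, 180, 180, 180, 180].

INTERFACE

Orientations are given as a 3x3 rotation matrix whose columns are the frame's x, y, z axes.
In Python, from plant import sensors, viewer, workorder gives the robot as it stands.
- The arm moves only by the tool move_arm, never from a script. Its argument "increments" is a list of rows, each a list of 3 entries, a list of its own where there are three numbers: the shift along the tool's x, y, z as a fraction of full scale, then the turn, a rotation vector about the tool's x, y, z as a fraction of full scale, then the closure, from -1 (fully open) to 1 (shut). In form: [[[tx, ty, tz], [wx, wy, wz], gripper], ...]. A call has 1 to 8 rows; each row is the pose to reach, as a shift and turn from the pose commanded when the call began, along the tool's axes at that moment, turning the shorter way round; what a row does not reach only later rows make up. Full scale, the value 1, is 0.15 m for a shift and 360 degrees for a turn. A row lasts 1/8 s, in which the tool goes at most 62.5 mm and 10.7 degrees, less where a joint would pass 70% of its speed; a pose out of reach is approached as far as the arm can. A call with a number of a shift or a turn outside -1 to 1 is refused whole. A call with a gripper value outside its range is refused whole. The fingers move at their own pace and stop on an object; "grip_force" is the grip in N (left out, the last holds). Time passes only in rows, so rows that repeat a pose let the fingers close. It gives the time, the measured TCP pose, the force and the opening at its end, in the units of the state.
- sensors.get_obs(): the state, without advancing time (a new reading comes with each control period).
- viewer.get_image(name): name is "scene" or "top" or "wrist"; returns a dict with "pixels" (420x560x3 uint8, blue, green, red), "range_z" (420x560 float32, m along the optical axis (not along the pixel's ray), 0 where there is no reading), "camera_matrix" (3x3 intrinsics, pixels), "xyz" and "rotation" of the camera in the world. Camera axes: x right, y up, looking along -z (the intrinsics and any distortion apply to the point x, -y, -z); pixel columns grow to the right and rows downward; lengths in m; the calibration is good to about 2 mm. A picture is of the moment at which its call begins.
- workorder.close_job(): hands the job in, once; it reports no verdict.
The state is a dict: "time_s": time; "q": joint angles; "joint_vel": joint speeds; "joint_torque": joint torques, N m; "position": TCP position; "tool_rot": TCP orientation; "wrist_force": force on the tool from outside, world axes, zero at the start; "ft_torque": the same for the moment, N m; "finger_gap": opening from 0.0 (shut) to 1.0 (fully open).
Only numpy, scipy, OpenCV 4.12 (cv2) and the standard library are available. Lean on these libraries where they do the work, as an engineer would, in place of code of your own. Each camera call takes 0.05 s, during which the arm holds its last target.

TASK

Clear the two finished wooden loudspeaker legs out of the lathe's catch tray: first stand the short one upright in the grey tote and let go of it; then draw the long one out of its slanted socket, turn it upright and keep it raised for checking, its lower end at least 10 cm above the table and clear of everything else. The program finishes while the gripper is still holding the long leg like that; leave the wax tin and the other things where they are.

Things in the scene. Friction and masses are not known exactly. Their poses are not given: they have to be found in the camera images.
- long_leg_center (a point): long turned wooden loudspeaker leg: plain solid round post, 44 mm across, 120 mm long, 0.10 to 0.19 kg, small groove near its top end. Point: on its axis, half-way along; z runs along the axis to the end that sticks out of the socket. At the start it leans 35 degrees from vertical in the slanted socket, upper end towards the robot; 70 mm stand out and can be gripped across with the gripper leaning alike.
- short_leg_center (a point): short turned wooden loudspeaker leg: same post, 44 mm across, 80 mm tall, 0.07 to 0.13 kg, standing upright on the floor of the catch tray. Point: on its axis, half-way up; z runs along the axis, up.
- catch_tray: fixed aluminium catch tray on the table, 250 (x) x 280 (y) mm, rim 25 mm high (29 mm over the rolled bead), floor 4 mm thick. Origin: centre of its underside. A dark steel socket is fixed to its floor at the far left; the short leg and the wax tin stand in its right half.
- socket_mouth (a point): centre of the mouth of the slanted dark steel socket: a square cup, 60 mm outside, 48 mm bore, 45 mm deep, leaning 35 degrees from vertical towards -x of the tray. Axes are the tray's (z vertical): the socket's outward axis is (-0.574, 0, 0.819) in them. The leg sits loosely in it and comes out along that axis; 45 mm of travel frees it.
- tote: fixed open grey plastic tote on the table, left of the catch tray, 170 (x) x 150 (y) mm, 45 mm high (49 mm over the rim bead), walls 4 mm. Origin: centre of its underside.
- tote_in (a point): centre of the tote's inner floor (4 mm above the table), axes as the tote; the free inside is 162 (x) x 142 (y) mm.
- wax_tin_center (a point): round wax tin, 67 mm across and 64 mm tall, tan with a black lid, standing in the catch tray beside the short leg (which of the two stands nearer the robot varies); not to be moved. The point is half-way up.
- tweeter_1_center (a point): small round loudspeaker (tweeter), 76 mm across, 37 mm tall, right of the catch tray; not to be moved. The point is half-way up.

How it is judged:
By the outcome, as a careful person would: the job done as asked, in the order asked, and still so for the second after the job is handed in, while the arm keeps its last pose, push and grip.
It also fails if it takes over 58 s, if anything falls off the work surface, if the arm or the gripper's body presses on something with over 40 N, if the wrist force passes 120 N, or if a joint passes its speed limit or range.

## Working session

There is one attempt and no reset: what is moved stays moved. The work goes in short steps, Python scripts to look and compute and a tool call to move; the robot and the scene stay as the last step left them, time stands still between calls to the robot, and variables do not carry over. Pictures are saved under pics/ and viewed, and the job is handed in when it is done.

Besides the shell and the picture viewer there is one more tool, called after "Emit:" as a command line: name --argument value ..., lists and objects as JSON in quotes. move_arm: Moves the arm, as the interface text tells. Its arguments: {"type":"object","properties":{"increments":{"type":"array","items":{"type":"array"}},"grip_force":{"type":"number"}},"required":["increments"]}

```bash
mkdir -p pics
python3 - <<'E'
from plant import sensors, viewer
import cv2,numpy as np,pickle
print(sensors.get_obs())
for n in("scene","top"):
    d=viewer.get_image(n); cv2.imwrite(f"pics/{n}0.png",d["pixels"]); pickle.dump(d,open(f"{n}0.pkl","wb"))
    print(n,d["camera_matrix"],d["xyz"],d["rotation"],[k for k in d])
E
```

```text
{'time_s': 0.0, 'q': array([-4.78086708e+01,  1.46534410e+01,  6.12936821e+00, -2.85671684e-02,
       -8.15820832e+01, -1.63055656e+01]), 'joint_vel': array([-0.02266847, -0.02215834, -0.03002711, -0.02725842, -0.06817497,
        0.00296752]), 'joint_torque': array([ 1.97992602e-03, -3.86633956e+01,  2.37946737e+01,  5.36508277e+00,
       -6.03893553e-03,  7.42286829e-05]), 'position': array([ 0.23995131, -0.49433981,  0.2303795 ]), 'tool_rot': array([[-4.36511339e-01,  8.99698326e-01, -8.78894449e-04],
       [ 8.99696714e-01,  4.36512222e-01,  1.70396598e-03],
       [ 1.91670351e-03, -4.69379766e-05, -9.99998162e-01]]), 'wrist_force': array([-0.08634051,  0.15906449, -0.47564534]), 'ft_torque': array([ 0.01533505, -0.03755982, -0.03927856]), 'finger_gap': 1.0019002353607616}
scene [[516.77167079   0.         282.01989289]
 [  0.         516.77167079 222.28622877]
 [  0.           0.           1.        ]] [-0.43317703  0.73290012  0.95112226] [[-0.62981213  0.4346697  -0.64373825]
 [-0.77674578 -0.35419137  0.52078256]
 [-0.00163813  0.82801614  0.56070187]] ['pixels', 'range_z', 'camera_matrix', 'xyz', 'rotation']
top [[477.26511227   0.         279.29291322]
 [  0.         477.26511227 210.45081045]
 [  0.           0.           1.        ]] [ 0.39735114 -0.08587887  1.55667317] [[-0.00499031  0.9934711  -0.11397488]
 [-0.99998168 -0.00456739  0.00397144]
 [ 0.00342494  0.11399261  0.99347569]] ['pixels', 'range_z', 'camera_matrix', 'xyz', 'rotation']
```

View pics/scene0.png

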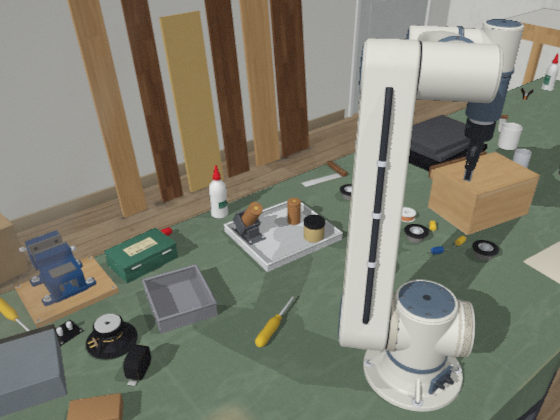

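View pics/top0.png

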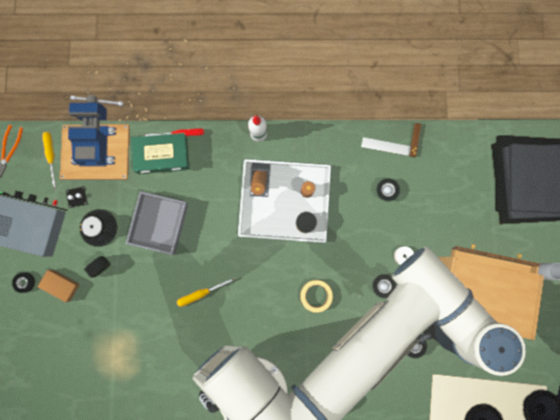

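The scene view shows the tray at about (283,232), the tote at about (180,297), the long leg at (252,213), the short leg at (294,211) and the tin at (314,228). In the top view the tote is at (157,222), the tray at (285,200), the long leg at (259,182), the short leg at (308,188) and the tin at (306,222). Next I'll enlarge these areas and back-project the depths.

```bash
cat > h.py <<'E'
import numpy as np,cv2,pickle
def cloud(d):
    K=d["camera_matrix"];z=d["range_z"];v,u=np.mgrid[0:z.shape[0],0:z.shape[1]]
    p=np.stack([(u-K[0,2])/K[0,0]*z,-(v-K[1,2])/K[1,1]*z,-z],-1)
    w=p@np.array(d["rotation"]).T+d["xyz"]; w[z<=0]=np.nan
    return w
E
python3 - <<'E'
from h import *
d=pickle.load(open("top0.pkl","rb"));w=cloud(d)
c=d["pixels"][145:265,115:345];cv2.imwrite("pics/tc.png",cv2.resize(c,None,fx=3.4,fy=3.4,interpolation=cv2.INTER_CUBIC))
for n,u,v in [("short",308,188),("tin",306,222),("long",259,182),("table",210,250),("trayfloor",285,225),("tote floor",157,215)]: print(n,w[v,u])
z=w[...,2]
def blob(u0,u1,v0,v1,lo,hi):
    m=np.zeros(z.shape,bool);m[v0:v1,u0:u1]=(z[v0:v1,u0:u1]>lo)&(z[v0:v1,u0:u1]<hi)
    p=w[m];return p
p=blob(295,325,175,203,.07,.1);print("short",len(p),p.mean(0),p.min(0),p.max(0))
p=blob(290,325,205,240,.055,.08);print("tin",len(p),p.mean(0),p.min(0),p.max(0))
# tote rim & tray rim min-area rect
for n,b in (("tote",(120,195,185,260,.035,.06)),("tray",(232,338,152,248,.02,.034))):
    p=blob(*b);r=cv2.minAreaRect(p[:,:2].astype(np.float32));print(n,len(p),r,p[:,2].mean())
s=pickle.load(open("scene0.pkl","rb"))
c=s["pixels"][160:340,130:350];cv2.imwrite("pics/sc.png",cv2.resize(c,None,fx=3.3,fy=3.3,interpolation=cv2.INTER_CUBIC))
E
```

```text
short [ 0.63619947 -0.18167293  0.08567518]
tin [ 0.53168981 -0.1755107   0.06420606]
long [ 0.64686856 -0.03080594  0.13674222]
table [ 0.44767214  0.13420557 -0.00299934]
trayfloor [ 0.52745813 -0.11044398  0.00573034]
tote floor [0.5625553  0.30814771 0.00208291]
short 156 [ 0.637216   -0.18281576  0.08427909] [ 0.61613169 -0.20390231  0.07039953] [ 0.65926597 -0.16255507  0.0932265 ]
tin 359 [ 0.53209449 -0.17543064  0.06859103] [ 0.49968693 -0.20692711  0.05677866] [ 0.56617961 -0.14358397  0.07940184]
tote 526 ((0.5344809293746948, 0.29967281222343445), (0.1558445692062378, 0.17411866784095764), 76.4064712524414) 0.047212140668710746
tray 676 ((0.6065396070480347, -0.10932056605815887), (0.28325504064559937, 0.25321611762046814), 85.67996978759766) 0.0278548992932353
```

View pics/tc.png

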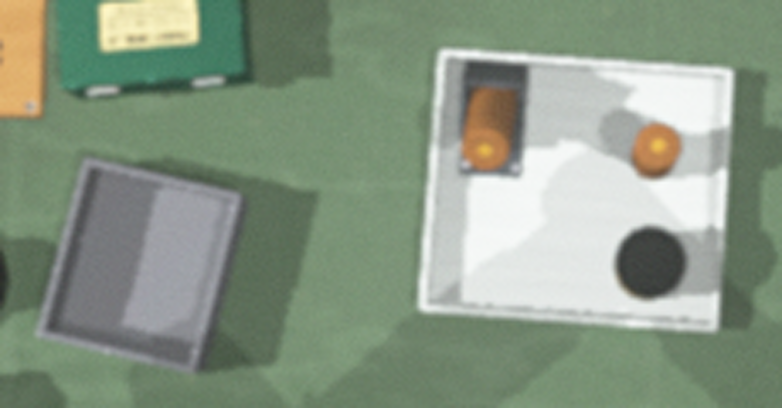

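View pics/sc.png

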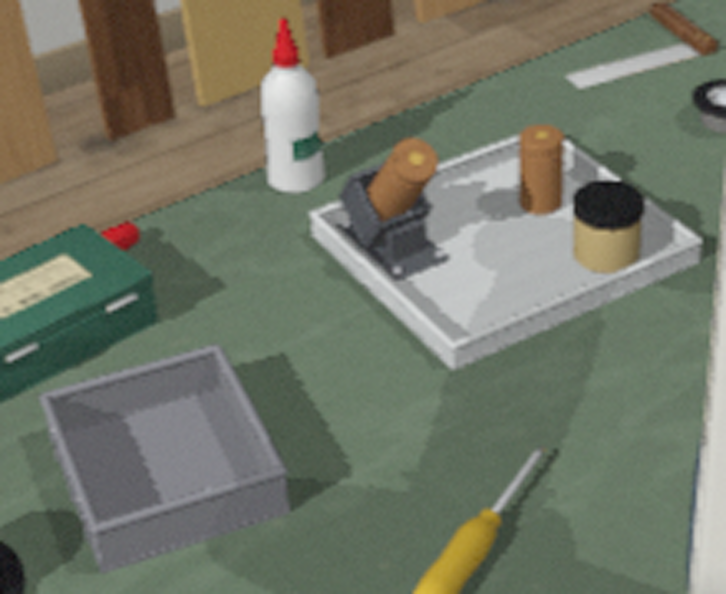

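The enlarged crops confirm it. The tray is yawed about -4° and the tote about -14°. The tin stands nearer the robot than the short leg. Now I'll fit both legs using both cameras.

Run:
```python
from h import *
from scipy.optimize import least_squares
T=pickle.load(open("top0.pkl","rb"));S=pickle.load(open("scene0.pkl","rb"))
a=np.deg2rad(-4.3);ax=np.array([-.574*np.cos(a),-.574*np.sin(a),.819])
for n,d in(("top",T),("scene",S)):
    w=cloud(d).reshape(-1,3);c=d["pixels"].reshape(-1,3).astype(int)
    wood=(c[:,2]>c[:,0]*1.6)&(c[:,2]>60)
    for leg,cen,dr,h in(("long",[.66,-.03,.1],ax,.06),("short",[.637,-.183,.044],np.array([0,0,1.]),.04)):
        m=wood&(np.abs(w[:,0]-cen[0])<.08)&(np.abs(w[:,1]-cen[1])<.045)&(w[:,2]>.02)&(w[:,2]<.17)
        p=w[m]
        def r(x):
            q=p-x[:3];s=q@dr;rad=np.linalg.norm(q-np.outer(s,dr),axis=1)
            # sdf capped cylinder
            return np.maximum(rad-.022,s-h)
        f=least_squares(r,cen,loss="soft_l1",f_scale=.002)
        print(n,leg,len(p),"center",f.x.round(4),"rms",np.sqrt(np.median(f.fun**2)).round(4),"topend",(f.x+h*dr).round(4))
        if leg=="long":
            def r2(x):
                dd=np.array([x[3],x[4],1]);dd/=np.linalg.norm(dd)
                q=p-x[:3];s=q@dd;rad=np.linalg.norm(q-np.outer(s,dd),axis=1);return np.maximum(rad-.022,s-h)
            f=least_squares(r2,list(cen)+[ax[0]/ax[2],ax[1]/ax[2]],loss="soft_l1",f_scale=.002)
            dd=np.array([f.x[3],f.x[4],1]);dd/=np.linalg.norm(dd);print("  free",f.x[:3].round(4),dd.round(3),ax.round(3),(f.x[:3]+h*dd).round(4))
    # tin, tote by scene too
    z=w[:,2]
    for nn,c0,dx,lo,hi in(("tote",(.534,.30),.115,.038,.06),("tray",(.6065,-.109),.2,.021,.034)):
        m=(np.abs(w[:,0]-c0[0])<dx-(.03 if nn=="tray" else 0))&(np.abs(w[:,1]-c0[1])<dx)&(z>lo)&(z<hi)
        print(nn,m.sum(),cv2.minAreaRect(w[m][:,:2].astype(np.float32)))
```

```text
top long 294 center [ 0.663  -0.028   0.0768] rms 0.0012 topend [ 0.6287 -0.0254  0.1259]
  free [ 0.6631 -0.028   0.0768] [-0.577  0.043  0.816] [-0.572  0.043  0.819] [ 0.6285 -0.0254  0.1258]
top short 153 center [ 0.6383 -0.184   0.0451] rms 0.0014 topend [ 0.6383 -0.184   0.0851]
tote 506 ((0.5344809293746948, 0.29967281222343445), (0.1558445692062378, 0.17411866784095764), 76.4064712524414)
tray 665 ((0.6065396070480347, -0.10932056605815887), (0.28325504064559937, 0.25321611762046814), 85.67996978759766)
scene long 313 center [ 0.6598 -0.0268  0.0755] rms 0.0012 topend [ 0.6254 -0.0242  0.1246]
  free [ 0.6603 -0.0264  0.0757] [-0.596  0.02   0.803] [-0.572  0.043  0.819] [ 0.6245 -0.0252  0.1239]
scene short 264 center [ 0.635  -0.1808  0.0426] rms 0.0015 topend [ 0.635  -0.1808  0.0826]
tote 690 ((0.5294597148895264, 0.3027462363243103), (0.1534963697195053, 0.17815615236759186), 76.47169494628906)
tray 668 ((0.5999239683151245, -0.10684341192245483), (0.28726208209991455, 0.2570037543773651), 85.59194946289062)
```

```bash
cat > plan.py <<'E'
import numpy as np,json
from scipy.spatial.transform import Rotation as Ro
def down(yaw):
    a=np.deg2rad(yaw);x=np.array([np.cos(a),np.sin(a),0]);z=np.array([0,0,-1.]);return np.stack([x,np.cross(z,x),z],1)
def rel(p,R,pt,Rt):
    return (R.T@(np.array(pt)-p)/.15), Ro.from_matrix(R.T@Rt).as_rotvec(degrees=True)/360
def apply(p,R,s,w):
    return p+R@np.array(s)*.15, R@Ro.from_rotvec(np.array(w)*360,degrees=True).as_matrix()
E
python3 - <<'E'
from plan import *
from plant import sensors
o=sensors.get_obs();R0=o["tool_rot"]
p=np.array([.24,-.495,.231]);R=down(np.degrees(np.arctan2(R0[1,0],R0[0,0])))
print(rel(p,R,[.6365,-.1825,.17],down(85.7)))
# first call
p,R=apply(p,R,[.2,.95,0],[0,0,.0839]);print(p,R)
print(rel(p,R,[.6365,-.1825,.17],down(85.7)))
E
```

```text
(array([0.72055038, 3.28759731, 0.40666667]), array([0.        , 0.        , 0.08383639]))
[ 0.35511235 -0.40580697  0.231     ] [[ 0.07537724  0.99715509  0.        ]
 [ 0.99715509 -0.07537724  0.        ]
 [ 0.          0.         -1.        ]]
(array([1.62587941, 1.75836572, 0.40666667]), array([ 0.00000000e+00,  0.00000000e+00, -6.36058045e-05]))
```

Emit:
move_arm --increments '[[[0.05, 0.24, 0], [0, 0, 0.021], -1], [[0.1, 0.48, 0], [0, 0, 0.042], -1], [[0.15, 0.72, 0], [0, 0, 0.063], -1], [[0.2, 0.95, 0], [0, 0, 0.0839], -1], [[0.2, 0.95, 0], [0, 0, 0.0839], -1]]' --grip_force 50

```text
time_s: 0.72
position: [0.3566, -0.4041, 0.2307]
tool_rot: [[0.073, 0.997, -0.001], [0.997, -0.073, 0.001], [0.001, -0.001, -1.0]]
wrist_force: [-0.3, 0.1, -0.7]
finger_gap: 1.0
```

Emit:
move_arm --increments '[[[0.25, 0.25, 0], [0, 0, 0], -1], [[0.5, 0.5, 0], [0, 0, 0], -1], [[0.7, 0.75, 0], [0, 0, 0], -1], [[0.9, 1, 0], [0, 0, 0], -1], [[0.9, 1, 0], [0, 0, 0], -1]]'

```text
time_s: 1.35
position: [0.5165, -0.2808, 0.2299]
tool_rot: [[0.072, 0.997, -0.002], [0.997, -0.072, 0.001], [0.001, -0.002, -1.0]]
wrist_force: [-0.3, -0.5, -0.6]
finger_gap: 1.003
```

Emit:
move_arm --increments '[[[0.25, 0.25, 0.1], [0, 0, 0], -1], [[0.5, 0.5, 0.2], [0, 0, 0], -1], [[0.725, 0.758, 0.4], [0, 0, 0], -1], [[0.725, 0.758, 0.4], [0, 0, 0], -1], [[0.725, 0.758, 0.4], [0, 0, 0], -1]]'

```text
time_s: 1.98
position: [0.636, -0.1835, 0.1713]
tool_rot: [[0.075, 0.997, -0.001], [0.997, -0.075, -0.001], [-0.001, -0.001, -1.0]]
wrist_force: [-0.8, -0.3, -0.1]
finger_gap: 0.997
```

Run:
```python
from plant import sensors, viewer
import cv2,pickle
o=sensors.get_obs();print(o["time_s"],o["position"],o["tool_rot"].round(3),o["q"].round(1),o["wrist_force"])
d=viewer.get_image("wrist");cv2.imwrite("pics/w1.png",d["pixels"]);pickle.dump(d,open("w1.pkl","wb"))
print(d["xyz"],d["rotation"])
d=viewer.get_image("scene");cv2.imwrite("pics/s1.png",d["pixels"])
```

```text
1.975 [ 0.63604737 -0.18346825  0.17127878] [[ 0.075  0.997 -0.001]
 [ 0.997 -0.075 -0.001]
 [-0.001 -0.001 -1.   ]] [ -2.6  28.6  18.3   0.  -79.7 -91.7] [-0.81909143 -0.2571076  -0.08969749]
[ 0.56097371 -0.17914514  0.31439769] [[ 7.45210741e-02 -9.53357541e-01 -2.92499588e-01]
 [ 9.97219396e-01  7.11570979e-02  2.21391921e-02]
 [-2.93143925e-04 -2.93336099e-01  9.56009334e-01]]
```

View pics/w1.png

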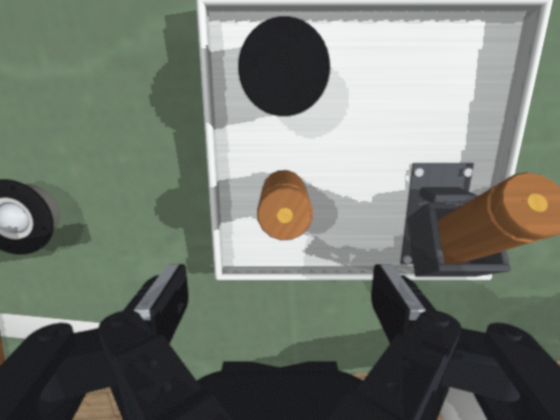

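View pics/s1.png

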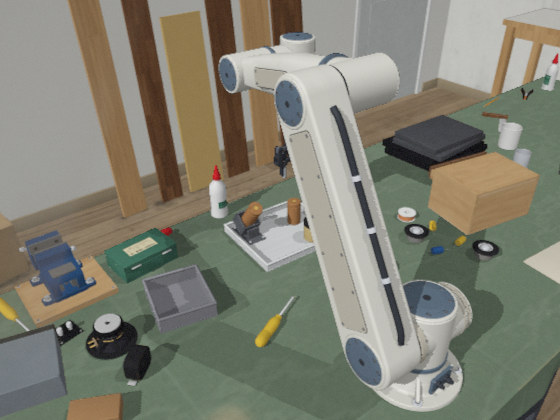

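The wrist view shows the short leg's top at about (285,215), roughly centred between the jaws, with the tin at (284,66) and the long leg's end at (537,203). I'll check positions from wrist depth.

Run:
```python
from h import *
from scipy.optimize import least_squares
d=pickle.load(open("w1.pkl","rb"));w=cloud(d).reshape(-1,3);c=d["pixels"].reshape(-1,3).astype(int)
wood=(c[:,2]>c[:,0]*1.6)&(c[:,2]>60)
a=np.deg2rad(-4.3);ax=np.array([-.574*np.cos(a),-.574*np.sin(a),.819])
for leg,cen,dr,h in(("long",[.66,-.03,.1],ax,.06),("short",[.637,-.183,.044],np.array([0,0,1.]),.04)):
    m=wood&(np.abs(w[:,0]-cen[0])<.08)&(np.abs(w[:,1]-cen[1])<.045)&(w[:,2]>.02)&(w[:,2]<.17);p=w[m]
    def r(x):
        q=p-x[:3];s=q@dr;return np.maximum(np.linalg.norm(q-np.outer(s,dr),axis=1)-.022,s-h)
    f=least_squares(r,cen,loss="soft_l1",f_scale=.002);print(leg,len(p),f.x.round(4),(f.x+h*dr).round(4))
```

```text
long 7348 [ 0.6614 -0.0258  0.077 ] [ 0.6271 -0.0232  0.1261]
short 2836 [ 0.6373 -0.1808  0.0445] [ 0.6373 -0.1808  0.0845]
```

Emit:
move_arm --increments '[[[0.008, 0.003, 0.2], [0, 0, 0], -1], [[0.008, 0.003, 0.4], [0, 0, 0], -1], [[0.008, 0.003, 0.6], [0, 0, 0], -1], [[0.008, 0.003, 0.73], [0, 0, 0], -1], [[0.008, 0.003, 0.827], [0, 0, 0], -1], [[0.008, 0.003, 0.827], [0, 0, 0], -1]]'

```text
time_s: 2.82
position: [0.6364, -0.1818, 0.047]
tool_rot: [[0.076, 0.997, -0.001], [0.997, -0.076, 0.0], [0.0, -0.001, -1.0]]
wrist_force: [0.8, 0.1, -0.2]
finger_gap: 1.005
```

Emit:
move_arm --increments '[[[0, 0, 0], [0, 0, 0], 1], [[0, 0, 0], [0, 0, 0], 1], [[0, 0, 0], [0, 0, 0], 1], [[0, 0, 0], [0, 0, 0], 1], [[0, 0, 0], [0, 0, 0], 1], [[0, 0, 0], [0, 0, 0], 1], [[0, 0, 0], [0, 0, 0], 1], [[0, 0, 0], [0, 0, 0], 1]]'

```text
time_s: 3.82
position: [0.6378, -0.1813, 0.0484]
tool_rot: [[0.075, 0.997, 0.002], [0.997, -0.075, -0.0], [-0.0, 0.002, -1.0]]
wrist_force: [-1.0, 1.3, 5.9]
finger_gap: 0.507
```

Run:
```python
from plant import sensors, viewer
import cv2,pickle
o=sensors.get_obs();print(o["time_s"],o["position"],o["q"].round(1),o["wrist_force"],o["finger_gap"])
d=viewer.get_image("wrist");cv2.imwrite("pics/w2.png",d["pixels"])
```

```text
3.825 [ 0.63776502 -0.18126129  0.04835116] [ -2.4  33.    7.1   0.  -64.1 -91.9] [-1.04632747  1.33810316  5.8569399 ] 0.5068634029133569
```

View pics/w2.png

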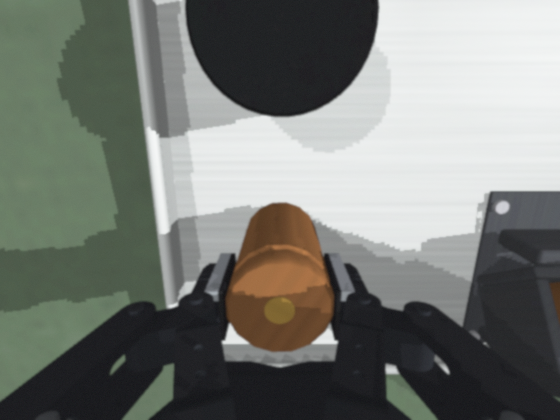

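Gripped: the leg sits between the pads with a gap of 0.507 (43 mm). Next I'll lift it and carry it to the tote.

Run:
```python
from plan import *
R=down(85.7);p=np.array([.6365,-.1825,.17])+R@np.array([.008,.003,.827])*.15;print(p)
p,R2=apply(p,R,[0,0,-1],[0,0,0])
p,R2=apply(p,R,[0,0,-.4],[0,0,0]);print(p)
print(rel(p,R,[.532,.301,p[2]],down(76.4)))
```

```text
[ 0.63703871 -0.18133712  0.04595   ]
[ 0.63703871 -0.18133712  0.25595   ]
(array([ 3.1540249 , -0.93938707,  0.        ]), array([0.        , 0.        , 0.02583333]))
```

Emit:
move_arm --increments '[[[0, 0, -0.04], [0, 0, 0], 1], [[0, 0, -0.12], [0, 0, 0], 1], [[0, 0, -0.28], [0, 0, 0], 1], [[0, 0, -0.46], [0, 0, 0], 1], [[0, 0, -0.64], [0, 0, 0], 1], [[0, 0, -0.82], [0, 0, 0], 1], [[0, 0, -1], [0, 0, 0], 1], [[0, 0, -1], [0, 0, 0], 1]]'

```text
time_s: 4.88
position: [0.6382, -0.1816, 0.2005]
tool_rot: [[0.075, 0.997, 0.005], [0.997, -0.075, -0.001], [-0.001, 0.005, -1.0]]
wrist_force: [0.3, 0.2, -1.0]
finger_gap: 0.502
```

Emit:
move_arm --increments '[[[0, 0, -0.2], [0, 0, 0], 1], [[0, 0, -0.4], [0, 0, 0], 1], [[0, 0, -0.4], [0, 0, 0], 1]]'

```text
time_s: 5.25
position: [0.6378, -0.1815, 0.2594]
tool_rot: [[0.075, 0.997, 0.004], [0.997, -0.075, -0.001], [-0.0, 0.004, -1.0]]
wrist_force: [0.2, -0.1, -1.9]
finger_gap: 0.502
```

Emit:
move_arm --increments '[[[0.1, -0.03, 0], [0, 0, 0], 1], [[0.3, -0.09, 0], [0, 0, 0], 1], [[0.5, -0.15, 0], [0, 0, 0], 1], [[0.7, -0.21, 0], [0, 0, 0], 1], [[0.9, -0.27, 0], [0, 0, 0], 1]]'

```text
time_s: 5.88
position: [0.6055, -0.0417, 0.2555]
tool_rot: [[0.075, 0.997, -0.003], [0.997, -0.075, 0.0], [0.0, -0.003, -1.0]]
wrist_force: [0.3, -0.6, -0.9]
finger_gap: 0.503
```

Emit:
move_arm --increments '[[[0.2, -0.06, 0], [0, 0, 0], 1], [[0.4, -0.12, 0], [0, 0, 0], 1], [[0.6, -0.18, 0], [0, 0, 0], 1], [[0.8, -0.24, 0], [0, 0, 0], 1], [[1, -0.3, 0], [0, 0, 0], 1]]'

```text
time_s: 6.5
position: [0.5717, 0.1109, 0.2556]
tool_rot: [[0.075, 0.997, -0.003], [0.997, -0.075, -0.0], [-0.001, -0.003, -1.0]]
wrist_force: [0.5, 0.3, -0.7]
finger_gap: 0.504
```

Emit:
move_arm --increments '[[[0.2, -0.06, 0], [0, 0, 0.005], 1], [[0.4, -0.12, 0], [0, 0, 0.01], 1], [[0.6, -0.18, 0], [0, 0, 0.015], 1], [[0.8, -0.24, 0], [0, 0, 0.02], 1], [[1, -0.3, 0], [0, 0, 0.026], 1], [[1.0, -0.3, 0], [0, 0, 0.026], 1]]'

```text
time_s: 7.25
position: [0.5379, 0.2644, 0.2552]
tool_rot: [[0.234, 0.972, -0.003], [0.972, -0.234, -0.001], [-0.002, -0.003, -1.0]]
wrist_force: [-0.5, -0.3, -0.7]
finger_gap: 0.501
```

Run:
```python
from plan import *
from plant import sensors
o=sensors.get_obs();p=o["position"];R=o["tool_rot"];print(p,o["q"].round(1),o["wrist_force"])
print(rel(p,R,[.532,.301,p[2]],down(76.4)))
```

```text
[0.53785289 0.2643837  0.25521572] [ 4.110e+01  2.020e+01  1.750e+01 -1.000e-01 -8.740e+01 -1.446e+02] [-0.49729951 -0.337954   -0.69656283]
(array([ 2.28237376e-01, -9.49694765e-02, -1.77716559e-04]), array([-0.00044032,  0.00030758,  0.00024848]))
```

Emit:
move_arm --increments '[[[0.1, -0.04, 0], [0, 0, 0], 1], [[0.228, -0.095, 0.1], [0, 0, 0], 1], [[0.228, -0.095, 0.3], [0, 0, 0], 1], [[0.228, -0.095, 0.5], [0, 0, 0], 1], [[0.228, -0.095, 0.7], [0, 0, 0], 1], [[0.228, -0.095, 0.85], [0, 0, 0], 1], [[0.228, -0.095, 0.85], [0, 0, 0], 1]]'

```text
time_s: 8.12
position: [0.5322, 0.2984, 0.1266]
tool_rot: [[0.237, 0.972, -0.005], [0.972, -0.237, -0.003], [-0.004, -0.004, -1.0]]
wrist_force: [-0.5, -0.4, -0.4]
finger_gap: 0.499
```

Run:
```python
from plant import sensors, viewer
import cv2,pickle
o=sensors.get_obs();print(o["time_s"],o["position"],o["tool_rot"].round(4),o["q"].round(1),o["wrist_force"],o["finger_gap"])
d=viewer.get_image("wrist");cv2.imwrite("pics/w3.png",d["pixels"])
d=viewer.get_image("scene");cv2.imwrite("pics/s3.png",d["pixels"])
```

```text
8.125 [0.53218077 0.29840596 0.12657272] [[ 0.2366  0.9716 -0.0049]
 [ 0.9716 -0.2366 -0.0034]
 [-0.0045 -0.0039 -1.    ]] [ 4.390e+01  2.440e+01  4.900e+00 -1.000e-01 -7.080e+01 -1.476e+02] [-0.45896118 -0.44933415 -0.43435016] 0.4994345574265595
```

View pics/w3.png

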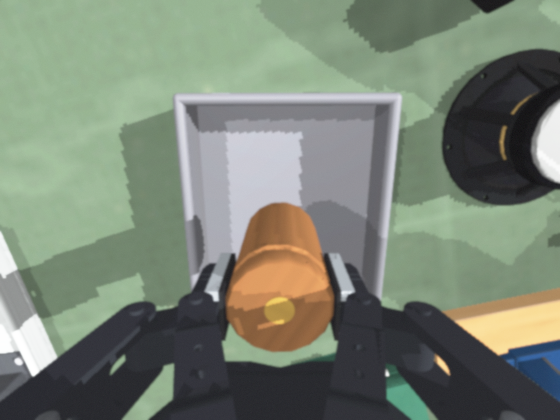

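View pics/s3.png

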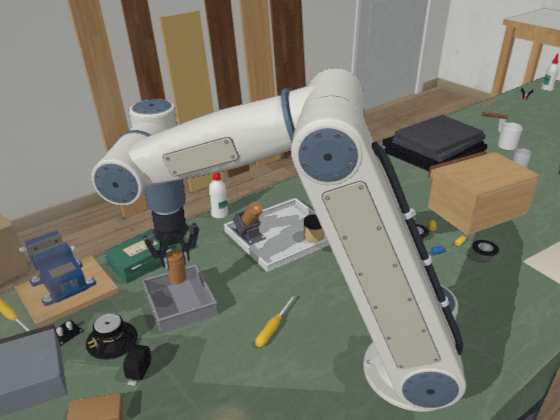

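The leg hangs over the tote, centred sideways (leg at col 280, tote spanning 177–400). I'll lower it until the force shows touch.

Emit:
move_arm --increments '[[[0, 0, 0.12], [0, 0, 0], 1], [[0, 0, 0.24], [0, 0, 0], 1], [[0, 0, 0.36], [0, 0, 0], 1], [[0, 0, 0.44], [0, 0, 0], 1], [[0, 0, 0.49], [0, 0, 0], 1], [[0, 0, 0.49], [0, 0, 0], 1], [[0, 0, 0.49], [0, 0, 0], 1]]'

```text
time_s: 9.1
position: [0.5344, 0.2993, 0.057]
tool_rot: [[0.236, 0.972, 0.001], [0.972, -0.236, 0.001], [0.001, 0.001, -1.0]]
wrist_force: [-0.2, -0.2, -0.9]
finger_gap: 0.5
```

Emit:
move_arm --increments '[[[0, 0, 0.01], [0, 0, 0], 1], [[0, 0, 0.015], [0, 0, 0], 1], [[0, 0, 0.015], [0, 0, 0], 1]]'

```text
time_s: 9.48
position: [0.534, 0.2989, 0.054]
tool_rot: [[0.236, 0.972, 0.0], [0.972, -0.236, -0.0], [-0.0, 0.0, -1.0]]
wrist_force: [-0.1, 0.0, -1.2]
finger_gap: 0.502
```

Emit:
move_arm --increments '[[[0, 0, 0.01], [0, 0, 0], 1], [[0, 0, 0.02], [0, 0, 0], 1], [[0, 0, 0.02], [0, 0, 0], 1]]'

```text
time_s: 9.85
position: [0.5338, 0.2989, 0.0507]
tool_rot: [[0.236, 0.972, -0.0], [0.972, -0.236, -0.0], [-0.0, -0.0, -1.0]]
wrist_force: [1.3, 0.0, -0.2]
finger_gap: 0.502
```

Emit:
move_arm --increments '[[[0, 0, 0.01], [0, 0, 0], 1], [[0, 0, 0.015], [0, 0, 0], 1], [[0, 0, 0.015], [0, 0, 0], 1]]'

```text
time_s: 10.22
position: [0.5339, 0.2989, 0.0486]
tool_rot: [[0.236, 0.972, -0.0], [0.972, -0.236, -0.0], [-0.0, -0.0, -1.0]]
wrist_force: [-0.6, -0.4, -1.8]
finger_gap: 0.502
```

Emit:
move_arm --increments '[[[0, 0, 0.01], [0, 0, 0], 1], [[0, 0, 0.01], [0, 0, 0], 1], [[0, 0, 0.01], [0, 0, 0], 1]]'

```text
time_s: 10.6
position: [0.5342, 0.299, 0.0484]
tool_rot: [[0.236, 0.972, 0.001], [0.972, -0.236, 0.0], [0.0, 0.001, -1.0]]
wrist_force: [-1.7, -0.1, 4.8]
finger_gap: 0.503
```

Emit:
move_arm --increments '[[[0, 0, 0.01], [0, 0, 0], 1], [[0, 0, 0.01], [0, 0, 0], 1], [[0, 0, 0.01], [0, 0, 0], 1]]'

```text
time_s: 10.98
position: [0.5344, 0.2991, 0.0483]
tool_rot: [[0.236, 0.972, 0.002], [0.972, -0.236, 0.0], [0.001, 0.002, -1.0]]
wrist_force: [-6.0, -1.2, 12.3]
finger_gap: 0.498
```

Emit:
move_arm --increments '[[[0, 0, -0.01], [0, 0, 0], 1], [[0, 0, -0.01], [0, 0, 0], -0.1], [[0, 0, -0.01], [0, 0, 0], -0.2], [[0, 0, -0.01], [0, 0, 0], -0.4], [[0, 0, -0.01], [0, 0, 0], -0.6], [[0, 0, -0.01], [0, 0, 0], -0.6], [[0, 0, -0.01], [0, 0, 0], -0.6]]'

```text
time_s: 11.85
position: [0.534, 0.2989, 0.0472]
tool_rot: [[0.236, 0.972, -0.0], [0.972, -0.236, -0.0], [-0.0, -0.0, -1.0]]
wrist_force: [0.1, -0.5, 0.0]
finger_gap: 0.798
```

Emit:
move_arm --increments '[[[0, 0, -0.05], [0, 0, 0], -0.6], [[0, 0, -0.15], [0, 0, 0], -0.6], [[0, 0, -0.3], [0, 0, 0], -0.6], [[0, 0, -0.5], [0, 0, 0], -0.6], [[0, 0, -0.7], [0, 0, 0], -1], [[0, 0, -0.9], [0, 0, 0], -1], [[0, 0, -1], [0, 0, 0], -1]]'

```text
time_s: 12.72
position: [0.5347, 0.2994, 0.2003]
tool_rot: [[0.236, 0.972, 0.003], [0.972, -0.236, 0.003], [0.003, 0.003, -1.0]]
wrist_force: [-0.4, -0.3, -0.9]
finger_gap: 0.999
```

Run:
```python
from plant import sensors, viewer
from plan import *
import cv2,pickle
o=sensors.get_obs();print(o["time_s"],o["position"],o["q"].round(1),o["wrist_force"],o["finger_gap"])
d=viewer.get_image("wrist");cv2.imwrite("pics/w4.png",d["pixels"])
# leaned grasp target: axis, grip 33 mm below top end
a=np.deg2rad(-4.3);ax=np.array([-.574*np.cos(a),-.574*np.sin(a),.819]);ax/=np.linalg.norm(ax)
c=np.array([.6614,-.0265,.0765]);x=np.array([-np.sin(a),np.cos(a),0]);z=-ax;Rt=np.stack([x,np.cross(z,x),z],1)
tcp=c+ax*(.06-.033-.019);pre=tcp+ax*.11
print("tcp",tcp,"pre",pre);print(Rt)
p,R=o["position"],down(76.4)
s,w=rel(p,R,pre,Rt);print(s,w,np.degrees(1)*0)
```

```text
12.725 [0.53466299 0.29939009 0.20034308] [  43.9   22.2   12.4    0.   -80.  -147.5] [-0.36331731 -0.33871494 -0.92944194] 0.9990648129941722
tcp [ 0.65682147 -0.02615574  0.08305122] pre [ 0.59386666 -0.02142214  0.17313055]
[[ 0.07497873  0.81659786  0.57231645]
 [ 0.99718513 -0.0614003  -0.04303269]
 [ 0.          0.57393199 -0.81890297]]
[-1.98597133  0.88653414  0.18141687] [-0.09707492  0.00789573 -0.02502312] 0.0
```

View pics/w4.png

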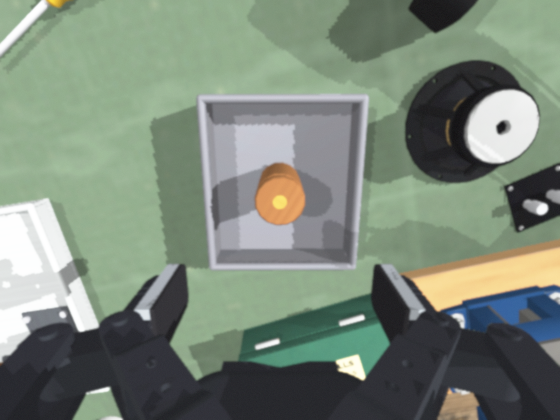

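The short leg stands free and upright in the tote, with its top at (280,202) and the tote spanning cols 205–365. Now the long leg.

Emit:
move_arm --increments '[[[-0.25, 0.11, 0], [0, 0, 0], -1], [[-0.5, 0.22, 0], [0, 0, 0], -1], [[-0.75, 0.33, 0], [0, 0, 0], -1], [[-1, 0.45, 0], [0, 0, 0], -1]]'

```text
time_s: 13.28
position: [0.5637, 0.1359, 0.1965]
tool_rot: [[0.236, 0.972, -0.001], [0.972, -0.236, -0.0], [-0.001, -0.001, -1.0]]
wrist_force: [0.1, -0.5, -0.5]
finger_gap: 1.0
```

Emit:
move_arm --increments '[[[-0.25, 0.11, 0], [0, 0, 0], -1], [[-0.5, 0.22, 0], [0, 0, 0], -1], [[-0.75, 0.33, 0], [0, 0, 0], -1], [[-0.985, 0.437, 0], [0, 0, 0], -1], [[-0.985, 0.437, 0], [0, 0, 0], -1]]'

```text
time_s: 13.9
position: [0.5925, -0.0241, 0.1962]
tool_rot: [[0.24, 0.971, -0.002], [0.971, -0.24, -0.0], [-0.001, -0.002, -1.0]]
wrist_force: [-1.0, -0.3, -0.1]
finger_gap: 1.001
```

```bash
cat > tgt.py <<'E'
from plan import *
a=np.deg2rad(-4.3);ax=np.array([-.574*np.cos(a),-.574*np.sin(a),.819]);ax/=np.linalg.norm(ax)
c=np.array([.6614,-.0265,.0765]);x=np.array([-np.sin(a),np.cos(a),0]);z=-ax;Rt=np.stack([x,np.cross(z,x),z],1)
tcp=c+ax*(.06-.033-.019);pre=tcp+ax*.11
E
python3 - <<'E'
from tgt import *
from plant import sensors
o=sensors.get_obs();p,R=o["position"],o["tool_rot"];print(p,o["q"].round(1))
s,w=rel(p,R,pre,Rt);print(s,w,np.linalg.norm(w)*360)
E
```

```text
[ 0.59249667 -0.02413596  0.19619049] [  12.8   20.2    9.    -0.   -78.8 -116.6]
[0.0198835  0.00478868 0.15370841] [-0.09734219  0.00823745 -0.02573206] 36.368012472294566
```

Emit:
move_arm --increments '[[[0.003, 0, 0], [-0.016, 0.0014, -0.0043], -1], [[0.006, 0, 0], [-0.0325, 0.0027, -0.0086], -1], [[0.01, 0, 0], [-0.0487, 0.0041, -0.0129], -1], [[0.013, 0.002, 0], [-0.065, 0.0055, -0.0172], -1], [[0.016, 0.004, 0.05], [-0.081, 0.0068, -0.0215], -1], [[0.02, 0.005, 0.1], [-0.0973, 0.0082, -0.0257], -1], [[0.02, 0.005, 0.154], [-0.0973, 0.0082, -0.0257], -1], [[0.02, 0.005, 0.154], [-0.0973, 0.0082, -0.0257], -1]]'

```text
time_s: 14.9
position: [0.5929, -0.0191, 0.1727]
tool_rot: [[0.071, 0.817, 0.572], [0.997, -0.058, -0.041], [-0.0, 0.573, -0.819]]
wrist_force: [0.3, -0.9, -0.3]
finger_gap: 1.002
```

Run:
```python
from tgt import *
from h import *
from plant import sensors,viewer
from scipy.optimize import least_squares
o=sensors.get_obs();p,R=o["position"],o["tool_rot"];print(p,o["q"].round(1))
d=viewer.get_image("wrist");cv2.imwrite("pics/w5.png",d["pixels"]);cv2.imwrite("pics/s5.png",viewer.get_image("scene")["pixels"])
w=cloud(d).reshape(-1,3);cc=d["pixels"].reshape(-1,3).astype(int)
m=(cc[:,2]>cc[:,0]*1.6)&(cc[:,2]>60)&(np.linalg.norm(w-[.645,-.026,.1],axis=1)<.075)&(w[:,2]>.05);P=w[m]
def r(x):
    q=P-x[:3];s=q@ax;return np.maximum(np.linalg.norm(q-np.outer(s,ax),axis=1)-.022,s-.06)
f=least_squares(r,c,loss="soft_l1",f_scale=.002);print(len(P),f.x.round(4))
print("prev",rel(p,R,tcp,Rt));print("fit",rel(p,R,f.x+ax*.008,Rt))
```

```text
[ 0.59289651 -0.01914581  0.17270369] [  16.8    0.6  -42.5   41.4  -18.  -147.4]
3874 [ 0.6619 -0.0261  0.0772]
prev (array([-0.01594206,  0.00853216,  0.73532297]), array([-0.00015884, -0.00027451,  0.00050239]))
fit (array([-0.01311282,  0.0137307 ,  0.73339836]), array([-0.00015884, -0.00027451,  0.00050239]))
```

View pics/w5.png

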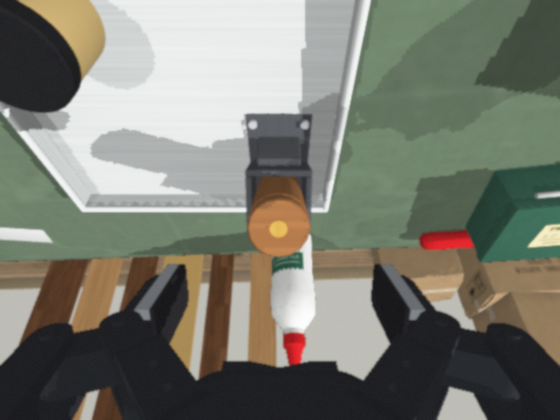

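View pics/s5.png

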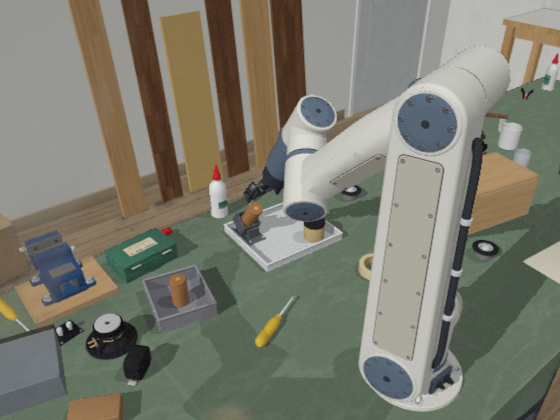

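The wrist view shows the long leg's end at (279,229), centred between the jaws. The scene view shows the gripper leaning in line with the leg. I'll advance part way and check the joints, since j5 is -18°.

Emit:
move_arm --increments '[[[-0.005, 0.003, 0.1], [0, 0, 0], -1], [[-0.01, 0.006, 0.2], [0, 0, 0], -1], [[-0.013, 0.01, 0.3], [0, 0, 0], -1], [[-0.013, 0.01, 0.3], [0, 0, 0], -1]]'

```text
time_s: 15.5
position: [0.6218, -0.0241, 0.1379]
tool_rot: [[0.073, 0.816, 0.573], [0.997, -0.059, -0.043], [-0.001, 0.575, -0.818]]
wrist_force: [-0.4, -0.6, -0.1]
finger_gap: 1.002
```

Run:
```python
from tgt import *
from plant import sensors
o=sensors.get_obs();p,R=o["position"],o["tool_rot"];print(p,o["q"].round(1),o["wrist_force"])
print(rel(p,R,np.array([.6617,-.0262,.077])+ax*.008,Rt))
```

```text
[ 0.62175158 -0.02407675  0.13787394] [   7.5    5.9  -46.6   65.9   -7.4 -165.4] [-0.44944422 -0.64878428 -0.14993475]
(array([ 0.00566832, -0.01496443,  0.43201802]), array([ 1.50091672e-04, -7.94449361e-05,  3.29630801e-04]))
```

j5 is close to its limit of -3.75°. I'll build a kinematic model from the readings so I can pick a better lean. The pads may pivot about the jaw axis.

```bash
cat > fk.py <<'E'
import numpy as np
from scipy.spatial.transform import Rotation as Ro
from scipy.optimize import least_squares
def rot(a,d): return Ro.from_euler(a,d,degrees=True).as_matrix()
SG=dict(s4=1,s6=1)
def fk(q,P,s4=1,s5=1,s6=1):
    h,L1,L2,off,Lt=P
    R=rot('z',q[0]);p=np.array([0,0,h])
    p=p+R@rot('y',q[1])@[0,0,L1]
    # forearm pitch below horizontal = q2-q3
    R=R@rot('y',q[1]-q[2])@rot('x',s4*q[3])
    p=p+R@[L2,0,0]
    R=R@rot('y',s5*-q[4])          # tool dir = x axis here, j5=-80 -> pitch further down
    p=p+R@[0,-off,0]+R@[Lt,0,0]
    Rz=R@rot('x',s6*q[5])
    return p,Rz
E
python3 - <<'E'
from fk import *
D=[([-47.808,14.616,6.199,0,-81.583,-16.306],[.24,-.495,.231],None),
([-2.6,28.6,18.3,0,-79.7,-91.7],[.636,-.1835,.1713],None),
([41.1,20.2,17.5,-.1,-87.4,-144.6],[.5379,.2644,.2552],None),
([43.9,24.4,4.9,-.1,-70.8,-147.6],[.5322,.2984,.1266],None),
([16.8,.6,-42.5,41.4,-18.,-147.4],[.5929,-.0191,.1727],[.572,-.041,-.819]),
([7.5,5.9,-46.6,65.9,-7.4,-165.4],[.6218,-.0241,.1379],[.573,-.043,-.818])]
for s4 in(1,-1):
    def r(P):
        e=[]
        for q,p,z in D:
            pp,R=fk(q,P,s4);e+=list((pp-p))
            if z: e+=list(.3*(R[:,0]-z))
        return np.array(e)
    f=least_squares(r,[.245,.54,.54,.15,.35]);print(s4,f.x.round(4),np.abs(f.fun).max(),r(f.x).reshape(-1,3).round(3)[-4:])
    for q,p,z in D:print(fk(q,f.x,s4)[1].round(2).tolist())
E
```

```text
1 [0.3154 0.7354 0.3229 0.1815 0.7253] 0.18965319831567817 [[-0.07   0.19  -0.024]
 [-0.035  0.117 -0.   ]
 [-0.08   0.107 -0.042]
 [-0.009  0.07  -0.   ]]
[[0.0, 0.52, 0.85], [-0.0, 0.85, -0.52], [-1.0, -0.0, 0.0]]
[[0.0, -1.0, 0.02], [-0.0, 0.02, 1.0], [-1.0, -0.0, -0.0]]
[[-0.0, 0.1, -1.0], [-0.0, -1.0, -0.1], [-1.0, 0.0, 0.0]]
[[-0.0, 0.2, -0.98], [-0.0, -0.98, -0.2], [-1.0, 0.0, 0.0]]
[[0.45, -0.65, -0.61], [0.35, -0.5, 0.79], [-0.82, -0.57, -0.0]]
[[0.54, -0.77, -0.33], [0.19, -0.27, 0.94], [-0.82, -0.57, 0.0]]
-1 [0.1484 0.5206 0.4006 0.1546 0.3624] 0.0007115941734613454 [[ 0.    -0.     0.   ]
 [ 0.     0.    -0.   ]
 [-0.    -0.001 -0.   ]
 [-0.    -0.    -0.   ]]
[[0.0, 0.52, 0.85], [-0.0, 0.85, -0.52], [-1.0, -0.0, 0.0]]
[[0.0, -1.0, 0.02], [-0.0, 0.02, 1.0], [-1.0, -0.0, -0.0]]
[[-0.0, 0.1, -1.0], [0.0, -1.0, -0.1], [-1.0, -0.0, 0.0]]
[[-0.0, 0.2, -0.98], [-0.0, -0.98, -0.2], [-1.0, 0.0, 0.01]]
[[0.57, 0.28, -0.77], [-0.04, -0.93, -0.36], [-0.82, 0.24, -0.52]]
[[0.57, 0.68, -0.46], [-0.04, -0.54, -0.84], [-0.82, 0.5, -0.28]]
```

```bash
cat >> fk.py <<'E'
PP=[0.1484,0.5206,0.4006,0.1546,0.3624]
def tool(q,s6=1,phi=0):
    p,R=fk(q,PP,-1,1,s6);R=R@rot('x',phi)
    return p,np.stack([R[:,1],R[:,2],R[:,0]],1)   # x,y,z(tool)
E
python3 - <<'E'
from fk import *
D=[([-47.808,14.616,6.199,0,-81.583,-16.306],[-.4365,.8997,0]),([-2.6,28.6,18.3,0,-79.7,-91.7],[.075,.997,-.001]),([7.5,5.9,-46.6,65.9,-7.4,-165.4],[.073,.997,-.001]),([16.8,.6,-42.5,41.4,-18.,-147.4],[.071,.997,0])]
for s6 in(1,-1):
  for phi in range(-180,180,90):
    e=max(np.abs(tool(q,s6,phi)[1][:,0]-x).max() for q,x in D)
    if e<.2: print(s6,phi,e)
E
```

```text
-1 -90 0.0016812960666133803
```

```bash
cat >> fk.py <<'E'
LO=np.array([-168.99,-69.2,-62.41,-164.36,-168.68,-174.98]);HI=np.array([168.99,112.95,85.93,98.24,-3.75,174.98])
def ik(p,R,q0):
    def r(q):
        a,B=tool(q,-1,-90);return np.r_[(a-p)*10,(B-R).ravel()]
    f=least_squares(r,np.clip(q0,LO+.1,HI-.1),bounds=(LO,HI),x_scale=30);return f.x,np.abs(f.fun).max()
E
python3 - <<'E'
from fk import *
from tgt import *
from scipy.spatial.transform import Rotation as Ro
c=np.array([.6617,-.0262,.077]);g0=c+ax*.027
q0=[7.5,5.9,-46.6,65.9,-7.4,-165.4]
for flip in(0,1):
 for lean in(35,30,25,20,15,10):
  R=Rt@Ro.from_euler('x',35-lean,degrees=True).as_matrix()
  if flip:R=R@np.diag([-1,-1,1.])
  print("flip",flip,"lean",lean,R[:,2].round(2))
  for nm,off in(("grasp",0),("out",.06)):
    p=g0+ax*off+R[:,2]*.019
    best=min((ik(p,R,s) for s in(q0,[12,20,9,0,-78,-116],[12,20,9,0,-78,60],[12,20,9,0,-60,60],[7,6,-46,66,-10,15])),key=lambda t:t[1])
    print("  ",nm,best[0].round(1),best[1].round(4))
  # final: leg upright = rotate lean by -35
  Rf=(np.eye(3) if 1 else 0)
  ry=Ro.from_rotvec(np.cross(ax,[0,0,1])/np.linalg.norm(np.cross(ax,[0,0,1]))*np.arccos(ax[2])).as_matrix()@R
  p=np.array([.50,-.02,.30])+ry[:,2]*.019
  best=min((ik(p,ry,s) for s in(q0,[12,20,9,0,-78,-116],[12,20,9,0,-78,60],[12,20,9,0,-60,60])),key=lambda t:t[1]);print("   final",best[0].round(1),best[1].round(4))
E
```

```text
flip 0 lean 35 [ 0.57 -0.04 -0.82]
   grasp [   2.3   14.1  -43.9   79.4   -3.8 -175. ] 0.0513
   out [   4.     6.3  -47.8   76.2   -4.9 -173. ] 0.0
   final [  15.7    8.4    5.5    0.   -87.1 -110. ] 0.0
flip 0 lean 30 [ 0.5  -0.04 -0.87]
   grasp [  11.5   14.9  -38.5   46.5  -10.8 -149.8] 0.0
   out [  16.5    8.3  -34.8   29.7  -21.1 -136.2] 0.0
   final [  14.5   11.9   10.2   -1.6  -93.1 -108.9] 0.0
flip 0 lean 25 [ 0.42 -0.03 -0.91]
   grasp [  15.2   17.   -26.3   20.1  -24.3 -126.2] 0.0
   out [  17.    10.4  -26.1   17.3  -31.2 -124.3] 0.0
   final [  13.5   15.3   14.8   -3.1  -99.  -108. ] 0.0
flip 0 lean 20 [ 0.34 -0.03 -0.94]
   grasp [  14.9   19.1  -18.3   11.6  -34.1 -117.7] 0.0
   out [  16.3   12.7  -18.9   10.8  -40.1 -117.7] 0.0
   final [  12.6   18.8   19.2   -4.5 -104.7 -107.5] 0.0
flip 0 lean 15 [ 0.26 -0.02 -0.97]
   grasp [  14.1   21.4  -11.5    6.9  -43.  -112.9] 0.0
   out [  15.3   15.3  -12.5    6.7  -48.2 -113.5] 0.0
   final [  11.7   22.3   23.5   -5.8 -110.4 -107.1] 0.0
flip 0 lean 10 [ 0.17 -0.01 -0.98]
   grasp [  13.2   24.    -5.3    3.9  -51
[... 563 characters left out ...]
3  20.1 -24.3  53.8] 0.0
   out [ 17.   10.4 -26.1  17.3 -31.2  55.7] 0.0
   final [ 13.5  15.3  14.8  -3.1 -99.   72. ] 0.0
flip 1 lean 20 [ 0.34 -0.03 -0.94]
   grasp [ 14.9  19.1 -18.3  11.6 -34.1  62.3] 0.0
   out [ 16.3  12.7 -18.9  10.8 -40.1  62.3] 0.0
   final [  12.6   18.8   19.2   -4.5 -104.7   72.5] 0.0
flip 1 lean 15 [ 0.26 -0.02 -0.97]
   grasp [ 14.1  21.4 -11.5   6.9 -43.   67.1] 0.0
   out [ 15.3  15.3 -12.5   6.7 -48.2  66.5] 0.0
   final [  11.7   22.3   23.5   -5.8 -110.4   72.9] 0.0
flip 1 lean 10 [ 0.17 -0.01 -0.98]
   grasp [ 13.2  24.   -5.3   3.9 -51.2  70.3] 0.0
   out [ 14.3  18.1  -6.4   3.8 -56.   69.5] 0.0
   final [  11.    25.7   27.6   -7.1 -115.9   72.9] 0.0
```

Lean 35° can't be reached at grasp depth, but about 23° is comfortable (j5 ≈ -28°). I'll back off, reduce the lean by 12° about the jaw axis, then approach along the leg axis.

```bash
cat >> tgt.py <<'E'
c=np.array([.6617,-.0262,.077]);g0=c+ax*.027
Rg=Rt@Ro.from_euler('x',12,degrees=True).as_matrix()
def tg(off): return g0+ax*off+Rg[:,2]*.019
E
python3 - <<'E'
from tgt import *
from fk import *
from plant import sensors
o=sensors.get_obs();p,R=o["position"],o["tool_rot"]
print(rel(p,R,tg(.09),Rg))
for f in(.09,.045,0): print(ik(tg(f),Rg,[15,17,-26,20,-24,-126])[0].round(1))
E
```

```text
(array([ 0.00602316, -0.04073109, -0.17077443]), array([ 3.34834124e-02, -4.46361983e-05,  3.36749984e-04]))
[  17.6    8.1  -22.9   13.6  -38.3 -121.1]
[  16.4   12.9  -23.1   14.6  -33.2 -121.5]
[  15.2   17.8  -22.9   15.9  -28.4 -122.1]
```

Emit:
move_arm --increments '[[[0, 0, -0.15], [0, 0, 0], -1], [[0, 0, -0.25], [0, 0, 0], -1], [[0, 0, -0.25], [0.012, 0, 0], -1], [[0, -0.02, -0.22], [0.024, 0, 0], -1], [[0.006, -0.041, -0.171], [0.0335, 0, 0.0003], -1], [[0.006, -0.041, -0.171], [0.0335, 0, 0.0003], -1], [[0.006, -0.041, -0.171], [0.0335, 0, 0.0003], -1]]'

```text
time_s: 16.38
position: [0.601, -0.0198, 0.1557]
tool_rot: [[0.073, 0.918, 0.391], [0.997, -0.068, -0.026], [0.003, 0.392, -0.92]]
wrist_force: [-0.1, 0.1, 0.5]
finger_gap: 1.003
```

Run:
```python
from tgt import *
from plant import sensors
o=sensors.get_obs();p,R=o["position"],o["tool_rot"];print(p,o["q"].round(1),o["wrist_force"])
print(rel(p,R,tg(.0),Rg))
```

```text
[ 0.6009638  -0.01976168  0.15566645] [  17.8    7.9  -23.    13.5  -38.3 -121. ] [-0.06940008  0.06024105  0.54275215]
(array([-0.01464093,  0.13161201,  0.59248757]), array([ 0.00010392, -0.00055082,  0.00017941]))
```

Emit:
move_arm --increments '[[[-0.004, 0.033, 0.15], [0, 0, 0], -1], [[-0.008, 0.066, 0.3], [0, 0, 0], -1], [[-0.011, 0.098, 0.44], [0, 0, 0], -1], [[-0.0135, 0.12, 0.54], [0, 0, 0], -1], [[-0.0146, 0.1316, 0.5925], [0, -0.0003, 0], -1], [[-0.0146, 0.1316, 0.5925], [0, -0.0003, 0], -1]]'

```text
time_s: 17.12
position: [0.6539, -0.0267, 0.0813]
tool_rot: [[0.074, 0.918, 0.39], [0.997, -0.068, -0.03], [-0.001, 0.391, -0.92]]
wrist_force: [0.5, 0.6, 0.1]
finger_gap: 1.001
```

Run:
```python
from tgt import *
from plant import sensors,viewer
import cv2
o=sensors.get_obs();p,R=o["position"],o["tool_rot"];print(p,o["q"].round(1),o["wrist_force"])
print(rel(p,R,tg(.0),Rg))
cv2.imwrite("pics/w6.png",viewer.get_image("wrist")["pixels"])
```

```text
[ 0.65388699 -0.02666107  0.08130275] [  15.1   17.8  -22.8   15.8  -28.4 -121.9] [0.52172257 0.58866948 0.08479476]
(array([ 0.00697087, -0.00104703, -0.00277657]), array([-1.71251961e-05,  4.15635067e-05,  1.54656597e-04]))
```

View pics/w6.png

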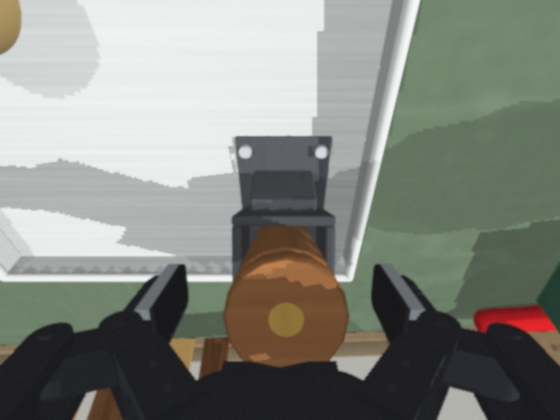

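The leg fills the space between the jaws, with its end at (286,318) against a jaw middle near 280. I'll shift about 1.4 mm and close.

Emit:
move_arm --increments '[[[0.009, 0, 0], [0, 0, 0], -1], [[0.009, 0, 0], [0, 0, 0], 1], [[0.009, 0, 0], [0, 0, 0], 1], [[0.009, 0, 0], [0, 0, 0], 1], [[0.009, 0, 0], [0, 0, 0], 1], [[0.009, 0, 0], [0, 0, 0], 1], [[0.009, 0, 0], [0, 0, 0], 1], [[0.009, 0, 0], [0, 0, 0], 1]]' --grip_force 60

```text
time_s: 18.18
position: [0.6544, -0.0251, 0.0821]
tool_rot: [[0.074, 0.917, 0.391], [0.997, -0.068, -0.029], [-0.0, 0.392, -0.92]]
wrist_force: [-4.9, 0.8, 5.5]
finger_gap: 0.505
```

Run:
```python
from tgt import *
from plant import sensors,viewer
import cv2
o=sensors.get_obs();p,R=o["position"],o["tool_rot"];print(p,o["q"].round(1),o["wrist_force"],o["ft_torque"])
print("out dir in tool (per 50mm)",R.T@ax*.05/.15)
cv2.imwrite("pics/w7.png",viewer.get_image("wrist")["pixels"])
```

```text
[ 0.65438155 -0.02512677  0.08208317] [  15.2   17.8  -22.8   16.   -28.4 -122.1] [-4.90284965  0.8281749   5.54054821] [0.57118967 1.79537767 0.17454288]
out dir in tool (per 50mm) [ 1.15314275e-04 -6.89366998e-02 -3.26127014e-01]
```

View pics/w7.png

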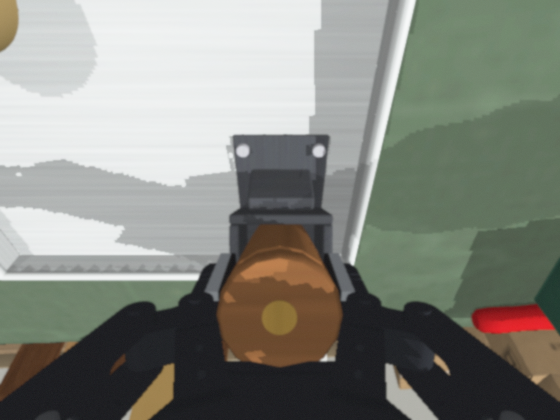

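Gripped, with the end at (280,317). I'll draw it out along the socket axis, starting gently.

Emit:
move_arm --increments '[[[0, -0.005, -0.022], [0, 0, 0], 1], [[0, -0.0105, -0.05], [0, 0, 0], 1], [[0, -0.0172, -0.0815], [0, 0, 0], 1], [[0, -0.0172, -0.0815], [0, 0, 0], 1]]'

```text
time_s: 18.73
position: [0.6469, -0.0248, 0.0921]
tool_rot: [[0.074, 0.918, 0.391], [0.997, -0.068, -0.029], [-0.0, 0.392, -0.92]]
wrist_force: [0.2, -0.2, -0.3]
finger_gap: 0.503
```

Emit:
move_arm --increments '[[[0, -0.01, -0.048], [0, 0, 0], 1], [[0, -0.021, -0.1], [0, 0, 0], 1], [[0, -0.0335, -0.16], [0, 0, 0], 1], [[0, -0.047, -0.22], [0, 0, 0], 1], [[0, -0.06, -0.28], [0, 0, 0], 1], [[0, -0.0724, -0.342], [0, 0, 0], 1], [[0, -0.0724, -0.342], [0, 0, 0], 1]]'

```text
time_s: 19.6
position: [0.6171, -0.0223, 0.1357]
tool_rot: [[0.074, 0.917, 0.392], [0.997, -0.068, -0.029], [0.0, 0.393, -0.92]]
wrist_force: [0.5, -0.5, -1.7]
finger_gap: 0.502
```

Run:
```python
from tgt import *
from plant import sensors,viewer
import cv2
o=sensors.get_obs();p,R=o["position"],o["tool_rot"];print(p,o["q"].round(1),o["wrist_force"],o["finger_gap"])
cv2.imwrite("pics/w8.png",viewer.get_image("wrist")["pixels"]);cv2.imwrite("pics/s8.png",viewer.get_image("scene")["pixels"])
```

```text
[ 0.61712728 -0.02233808  0.13572144] [  16.9   10.7  -23.    14.2  -35.4 -121.2] [ 0.48044628 -0.4739401  -1.71388622] 0.5020348135154438
```

View pics/w8.png

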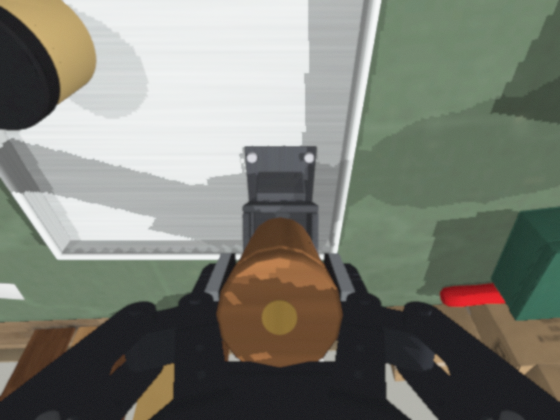

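View pics/s8.png

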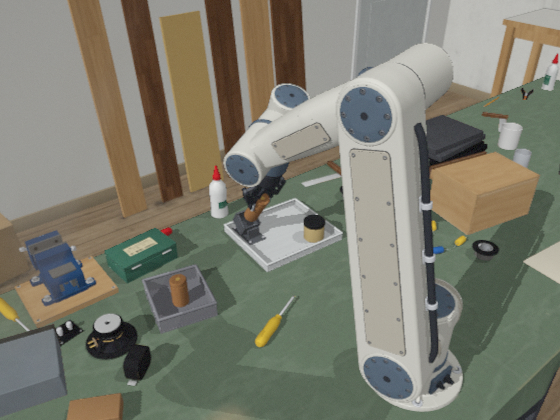

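It is free of the socket after 65 mm of travel. The wrist view shows the socket's mouth behind the leg, and the grip is unchanged at (280,317). I'll continue outward, then turn it upright while rising.

Emit:
move_arm --increments '[[[0, -0.014, -0.065], [0, 0, 0], 1], [[0, -0.028, -0.13], [0, 0, 0], 1], [[0, -0.042, -0.2], [0, 0, 0], 1], [[0, -0.057, -0.27], [0, 0, 0], 1], [[0, -0.074, -0.35], [0, 0, 0], 1], [[0, -0.093, -0.44], [0, 0, 0], 1], [[0, -0.11, -0.522], [0, 0, 0], 1], [[0, -0.11, -0.522], [0, 0, 0], 1]]'

```text
time_s: 20.7
position: [0.5716, -0.0188, 0.2018]
tool_rot: [[0.074, 0.917, 0.393], [0.997, -0.068, -0.029], [0.0, 0.394, -0.919]]
wrist_force: [1.0, 1.0, -0.8]
finger_gap: 0.505
```

Run:
```python
from tgt import *
from fk import ik
from plant import sensors
o=sensors.get_obs();p,R=o["position"],o["tool_rot"];print(p,o["q"].round(1))
k=np.cross(ax,[0,0,1]);k/=np.linalg.norm(k)
Rf=Ro.from_rotvec(k*np.arccos(ax[2])).as_matrix()@R
t=np.array([.55,-.02,.30]);print(rel(p,R,t,Rf))
for f in(.25,.5,.75,1):
    Ri=Ro.from_rotvec(k*f*np.arccos(ax[2])).as_matrix()@R
    print(ik(p+(t-p)*f,Ri,o["q"])[0].round(1))
```

```text
[ 0.57156893 -0.01879313  0.20182688] [  19.4    2.5  -21.8   12.9  -45.  -121.1]
(array([-0.01835493,  0.12638912, -0.65786311]), array([9.72912331e-02, 9.34586584e-05, 8.44559096e-05]))
[  17.3    6.6   -8.4    5.9  -61.7 -113.8]
[  15.2   11.5    4.1    1.9  -77.2 -109.8]
[  13.4   17.2   16.3   -1.   -92.1 -107.7]
[  11.9   23.3   28.6   -3.5 -106.7 -106.8]
```

Emit:
move_arm --increments '[[[-0.002, 0.03, -0.16], [0, 0, 0], 1], [[-0.005, 0.055, -0.3], [0.008, 0, 0], 1], [[-0.008, 0.08, -0.42], [0.023, 0, 0], 1], [[-0.012, 0.1, -0.52], [0.04, 0, 0], 1], [[-0.015, 0.115, -0.6], [0.058, 0, 0], 1], [[-0.018, 0.126, -0.658], [0.076, 0, 0], 1], [[-0.018, 0.126, -0.658], [0.09, 0, 0], 1], [[-0.018, 0.126, -0.658], [0.0973, 0, 0], 1]]'

```text
time_s: 21.7
position: [0.5509, -0.0201, 0.297]
tool_rot: [[0.075, 0.975, -0.211], [0.997, -0.073, 0.015], [-0.001, -0.211, -0.977]]
wrist_force: [-0.4, 1.0, -0.5]
finger_gap: 0.5
```

Run:
```python
from h import *
from plant import sensors,viewer
o=sensors.get_obs();print(o["time_s"],o["position"],o["q"].round(1),o["tool_rot"].round(3),o["wrist_force"],o["finger_gap"])
for n in("scene","wrist","top"):
    d=viewer.get_image(n);pickle.dump(d,open(n+"9.pkl","wb"));cv2.imwrite(f"pics/{n}9.png",d["pixels"])
d=pickle.load(open("scene9.pkl","rb"));cv2.imwrite("pics/s9c.png",cv2.resize(d["pixels"][100:340,120:360],None,fx=2.4,fy=2.4,interpolation=cv2.INTER_CUBIC))
```

```text
21.7 [ 0.55093334 -0.02005682  0.29703719] [  11.9   23.6   28.6   -3.5 -106.7 -106.8] [[ 0.075  0.975 -0.211]
 [ 0.997 -0.073  0.015]
 [-0.001 -0.211 -0.977]] [-0.37051141  0.9503753  -0.4943939 ] 0.4997882340761786
```

View pics/s9c.png

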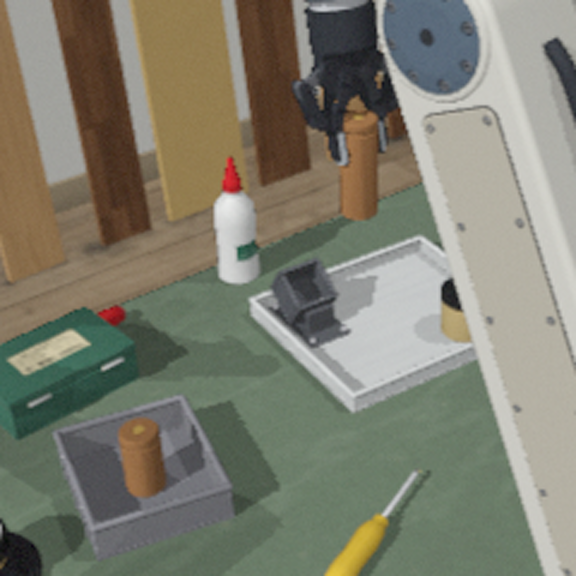

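View pics/wrist9.png

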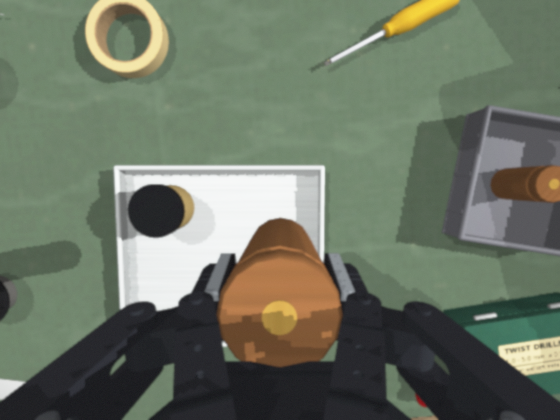

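View pics/top9.png

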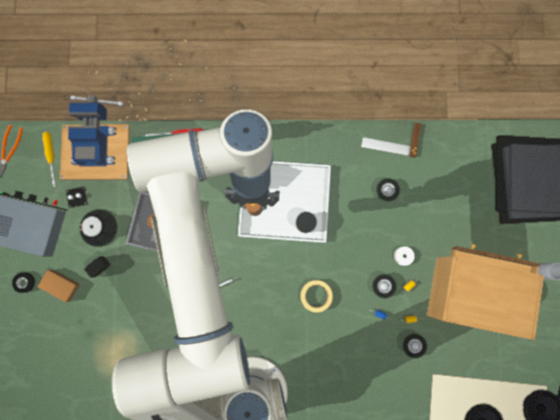

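The long leg hangs upright above the tray. In the scene crop it runs from (360,118) to (358,215), and the short leg stands in the tote at (143,460). I'll fit the tilt, the end heights and the tin's position.

Run:
```python
from h import *
from scipy.optimize import least_squares
o=np.array([.55,-.02,.297]);
res=[]
for n in("scene","wrist"):
    d=pickle.load(open(n+"9.pkl","rb"));w=cloud(d).reshape(-1,3);c=d["pixels"].reshape(-1,3).astype(int)
    wood=(c[:,2]>c[:,0]*1.5)&(c[:,2]>60)
    m=wood&(np.hypot(w[:,0]-.555,w[:,1]+.02)<.05)&(w[:,2]>.17)&(w[:,2]<.38);p=w[m]
    def r(x):
        dd=np.array([x[3],x[4],1]);dd/=np.linalg.norm(dd);q=p-x[:3];s=q@dd
        return np.maximum(np.linalg.norm(q-np.outer(s,dd),axis=1)-.022,np.abs(s)-.06)
    f=least_squares(r,[.555,-.02,.29,0,0],loss="soft_l1",f_scale=.002);print(n,len(p),f.x.round(4),"tilt deg",np.degrees(np.arctan(f.x[3:])).round(1),"zmin",p[:,2].min().round(3),"bottom",(f.x[2]-.06).round(3))
    m=wood&(np.hypot(w[:,0]-.534,w[:,1]-.299)<.06)&(w[:,2]>.05);p=w[m];print(" short top",len(p),p.mean(0).round(3),np.percentile(p[:,2],95).round(3))
d=pickle.load(open("top9.pkl","rb"));w=cloud(d);q=w[205:240,290:325].reshape(-1,3);q=q[(q[:,2]>.055)&(q[:,2]<.08)];print("tin",q.mean(0))
```

```text
scene 666 [ 0.5524 -0.0215  0.2871 -0.0092 -0.0078] tilt deg [-0.5 -0.4] zmin 0.227 bottom 0.227
 short top 289 [0.523 0.304 0.074] 0.085
wrist 13558 [ 0.5544 -0.0215  0.2875 -0.002  -0.004 ] tilt deg [-0.1 -0.2] zmin 0.239 bottom 0.227
 short top 1500 [0.532 0.288 0.076] 0.086
tin [ 0.53208587 -0.17547797  0.06894903]
```

Emit:
move_arm --increments '[[[0, 0, 0], [0, 0, 0], 1], [[0, 0, 0], [0, 0, 0], 1], [[0, 0, 0], [0, 0, 0], 1], [[0, 0, 0], [0, 0, 0], 1]]'

```text
time_s: 22.35
position: [0.5499, -0.0201, 0.2989]
tool_rot: [[0.074, 0.976, -0.206], [0.997, -0.073, 0.015], [-0.0, -0.207, -0.978]]
wrist_force: [0.2, -0.6, -1.7]
finger_gap: 0.504
```

Run:
```python
from plant import workorder,sensors
o=sensors.get_obs();print(o["time_s"],o["position"],o["finger_gap"],o["wrist_force"])
print(workorder.close_job())
```

```text
22.35 [ 0.5498723  -0.02010023  0.29885951] 0.5040679218919555 [ 0.21454473 -0.62504926 -1.72550342]
the job is handed in; nothing more can be done
None
```

Both legs are out of the catch tray and the job was handed in at about 22.4 s. `close_job()` gave no verdict.

- **Short leg:** it was stood upright in the grey tote, near the middle, and released. The last pictures show it standing free, with its top about 85 mm above the table.
- **Long leg:** it was drawn out along the socket axis and turned upright, and the gripper is still holding it. Fits from the scene and wrist cameras put its tilt within about 0.6°. Its lower end is about 0.227 m above the table, clear of everything.
- **Other things:** the wax tin is unmoved to within 1 mm. I did not measure the others again after the moves, but none looked disturbed in the last pictures.

**Change from the plan:** the arm cannot reach the full 35° gripper lean at the grasp depth because joint 5 gets too close to its limit. I gripped the long leg at about 23° lean instead, pivoted about the jaw axis.

**Forces:** the largest wrist force reading was about 14 N, as the short leg touched the tote floor.

**Disagreement between checks:** the scene and top cameras differed by a few millimetres, up to about 7 mm on the tray centre, so I averaged them and refined with the wrist camera. No check failed.

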